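# Put the battery packs on charge

## Robot

A 6-joint arm with a two-finger parallel gripper is mounted at the origin on the work surface. World frame = base frame: x ahead of the robot, y to its left, z up, the work surface at z = 0. Lengths are in m, angles in rad, forces in N, time in s.
With the tool pointing down it reaches from about 0.425 to 0.95 m from the base axis. Payload 14.7 kg.
Tool frame: the origin (TCP) lies on the centre line of the jaws, within the pads' length; the fingertips stand 11 mm ahead of it and the grasp point (between the pads) lies 8 mm behind it; z points along the fingers, y is the line along which they close (so a half turn about z gives the same grasp; the last joint's range is limited). The gripper opens to 85 mm and grips with 20 to 120 N. Pads are 22 mm wide; open, the fingers measure 114 mm over their backs; the gripper's body (76 mm by 85 mm) begins 54 mm behind the grasp point. The pads swing forward as they close: fully open they stand 13 mm farther back than shut.
Start: joints at [1.192, 0.48, 1.596, -0, 1.065, -0.047], TCP at [0.212, 0.615, 0.242] pointing down, gripper open.
Joint ranges: [-2.75, 2.75], [-0.82, 2.05], [0.23, 2.67], [-1.56, 4.7], [0.09, 2.69], [-2.92, 2.92]. Speed limits (rad/s): [1.89, 1.89, 2.39, 3.01, 3.01, 3.01].

## Interface

Orientations are given as a unit quaternion [x, y, z, w].
In Python, from bench import ctrl gives the robot as it stands. The module is installed in compiled form; this text tells all that it offers. Calls block until the motion is done:
- ctrl.move_ptp(position, orientation): joint-space move of the TCP to a pose.
- ctrl.servo_line(position, vel=0.15, frame=None): straight line of the TCP; frame=None keeps the orientation; vel is the mean speed in m/s.
- ctrl.set_joints(angles): joint-space move.
- ctrl.grip(opening, grip_force=None): finger opening in m; grip_force is the grip in N (None keeps the last); returns when the fingers have stopped.
- ctrl.sleep(seconds).
- ctrl.inverse_kinematics(position, orientation): joint angles nearest the present ones, or None.
- ctrl.read_camera(name): name is "scene" or "top" or "wrist"; returns (picture, depth): 420x560x3 uint8, blue, green, red; 420x560 float32, m along the optical axis (not along the pixel's ray), 0 where there is no reading.
- ctrl.get_calibration(name): a dict with "fovy" (degrees; the focal length in pixels is half the picture's height over the tangent of half this angle, whatever the lens; pixels are square), "cx", "cy" (the principal point, pixels), "position" and "orientation" of the camera in the world. Camera axes: x right, y up, looking along -z (the intrinsics and any distortion apply to the point x, -y, -z); pixel columns grow to the right and rows downward; lengths in m; the calibration is good to about 2 mm. A picture is of the moment at which its call begins: read the wrist's pose just before it. get_calibration takes no time and is no camera call; for the wrist camera it gives the pose at the moment of the call.
A pose or a line that the arm cannot do raises ctrl.PlanningError and nothing moves.
- ctrl.finish_job(): hands the job in; it is judged then, once.
Readings, each from a call of its own:
- ctrl.get_time(): time.
- ctrl.get_joint_pos(): joint angles.
- ctrl.get_qvel(): joint speeds.
- ctrl.get_joint_torque(): joint torques, N m.
- ctrl.get_tool_pos(): TCP position.
- ctrl.get_orientation(): TCP orientation.
- ctrl.get_force(): force on the tool from outside, world axes, zero at the start.
- ctrl.get_moment(): the same for the moment, N m.
- ctrl.get_opening(): finger opening in m.
- ctrl.get_finger_force(): force on a finger pad.
Only numpy, scipy, OpenCV 4.12 (cv2) and the standard library are available. Lean on these libraries where they do the work, as an engineer would, in place of code of your own. Each camera call takes 0.05 s, during which the arm holds its last target. There are 200 camera calls.

## Task

Put the battery packs on to charge for tomorrow: pull the red chest's top drawer right out to its stop, take out every pack and lay each in a bay of its own on the sloped charger, flat on the deck, straight in the middle of its bay, with its copper terminals down against the contacts on the ledge. When all are on, push the drawer fully shut and, last of all, press the green start button right down. Leave the two cutter heads and the wrench on the bench where they are.

Things in the scene. Friction and masses are not known exactly. Their poses are not given: they have to be found in the camera images.
- chest_drawer0 (a joint): top drawer of the small red two-drawer chest (250 deep x 310 wide x 174 mm high, standing on the bench, front facing roughly to the robot). Metres: 0 = shut, 0.1736 = out against its stop; it slides straight out of the front, against about 1 N of friction plus 4 N s/m of damping. The lower drawer is not used.
- chest_drawer0_handle (a point): middle of the top drawer's steel bar handle: a level bar 120 mm long, 11 mm thick, parallel to the drawer front, its axis 35 mm out from the front, 136 mm above the bench and 38 mm below the chest's top. Moves with the drawer. Site axes: +x points horizontally into the chest (the drawer opens to -x), y along the bar, z up.
- drawer_front (a point): point on the top drawer's inner floor at the middle of its front wall, 97 mm above the bench; axes as the handle's. Inside 205 (+x) x 268 (y) mm, walls 55 mm high, front 60 mm. Rubber strips 10 mm high on the floor (44 mm wide along the middle, 29 along both sides, 48 across the back) leave two 82 mm wide channels along x where the packs lie. When out, the 37 mm at its back stay under the chest's top.
- pack0_c (a point): centre of a battery pack (absent in some starts), a black box with an orange band and grey top, 60 (x) x 46 (y) x 45 mm (z up), about 0.25 to 0.45 kg. Its own +x points to its terminal end (30 mm from the centre), which carries copper strips (also seen from above); it lies flat in the drawer, terminals roughly towards the chest's back or roughly towards its front.
- pack1_c (a point): centre of another battery pack, the same as pack0 (absent in some starts).
- pack2_c (a point): centre of another battery pack, the same as pack0 (absent in some starts).
- pack3_c (a point): centre of another battery pack, the same as pack0 (absent in some starts).
- bay0 (a point): charging bay (yellow pad) on the sloped deck of the black charger: the point on the deck's surface where the bay's centre line meets the ledge with the copper contacts, at the deck's lower end. Site axes: +x up the slope away from the ledge (0.28 rad above level, away from the robot), y along the ledge, z square to the deck.
- bay1 (a point): next bay, 80 mm further along +y; same axes as bay0. A pack seated in a bay has its bottom on the deck and its terminal face (its own +x) against the ledge, so its centre is at x = 30, y = 0, z = 22.5 mm from the bay's point.
- bay2 (a point): next bay, 80 mm further along +y; same axes. The ledge is 24 mm high; the deck runs 125 mm up from it; ribs 6 mm wide and 10 mm high part the bays.
- bay3 (a point): last bay, 80 mm further along +y; same axes.
- start_top (a point): centre of the top of the round green start button (28 mm across) on the grey console, at the charger's +y end; pressed straight down.
- start (a joint): the start button: metres pressed, 0 = up, 0.006 = fully down; a spring pushes it back, 5 N holds it fully down.
- cutter_a: brass cutter head, 71 mm across its knives, 47 mm high; origin in the middle of its underside. A bystander: leave it alone.
- cutter_b: blue cutter head, 65 mm across its knives, 62 mm high; origin in the middle of its underside. A bystander: leave it alone.
- wrench: steel wrench lying along its x; origin in the middle of its underside. A bystander: leave it alone.

How it is judged:
By the outcome, as a careful person would: the job done as asked, in the order asked, and still so for the second after the job is handed in, with the robot touching nothing.
Of pack0, pack1, pack2, pack3 only 3 to 4 are there at a start; the rules pass over those that are not, and their reading is None.
At some moment in a run one of pack0, pack1, pack2, pack3 may be knocked a few centimetres aside while the robot is not near it.
It also fails if it takes over 210 s, if anything falls off the work surface, if the arm or the gripper's body presses on something with over 40 N, if the wrist force passes 120 N, or if a joint passes its speed limit or range.

## Working session

There is one attempt and no reset: what is moved stays moved. The work goes in short steps, each a Python script; the robot and the scene stay as the last script left them, time stands still between calls to the robot, and variables do not carry over. Pictures are saved under pics/ and viewed, at most 14 in all, crops included, and the job is handed in when it is done.

```bash
mkdir -p pics; ls; python3 - <<'E'
from bench import ctrl
import cv2
for n in ("scene","top"):
    p,d=ctrl.read_camera(n); c=ctrl.get_calibration(n); print(n,c)
    cv2.imwrite(f"pics/{n}0.png",p)
print(ctrl.get_calibration("wrist"),ctrl.get_time())
E
```

```text
pics
scene {'fovy': 53.947117298487214, 'cx': 277.8996907479497, 'cy': 212.79646407746972, 'position': array([ 1.10754707, -0.43773325,  0.87774913]), 'orientation': array([0.31861616, 0.14407709, 0.36956904, 0.86089736])}
top {'fovy': 51.53599320004765, 'cx': 286.6032340037285, 'cy': 207.76720132276986, 'position': array([0.4751331 , 0.01870507, 1.04953913]), 'orientation': array([-0.05381909,  0.05528257,  0.71135993, -0.69858027])}
{'fovy': 60.114758137623234, 'cx': 279.30963276468987, 'cy': 207.68137994821566, 'position': array([0.14589494, 0.63702879, 0.37350482]), 'orientation': array([-0.11158274, -0.07850915,  0.5746323 ,  0.80695931])} 0.1
```

View pics/scene0.png

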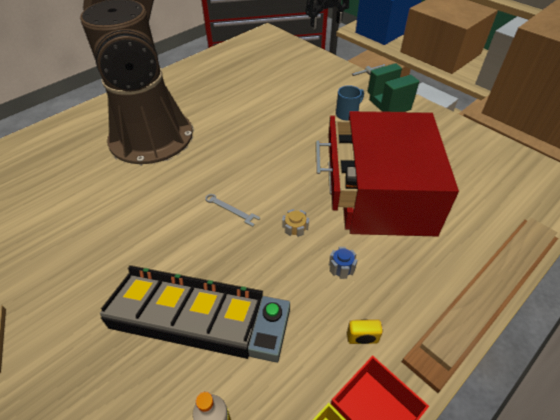

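View pics/top0.png

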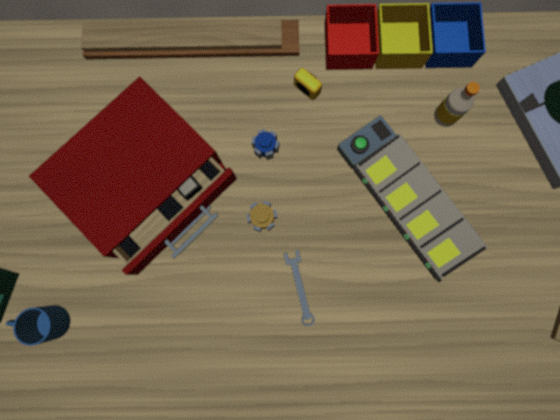

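```bash
cat > h.py <<'E'
from bench import ctrl
import numpy as np, cv2
from scipy.spatial.transform import Rotation as R
def cloud(name):
    c=ctrl.get_calibration(name); p,d=ctrl.read_camera(name)
    f=210/np.tan(np.radians(c["fovy"])/2)
    v,u=np.mgrid[0:420,0:560]
    P=np.stack([(u-c["cx"])/f*d,-(v-c["cy"])/f*d,-d],-1)
    W=P@R.from_quat(c["orientation"]).as_matrix().T+c["position"]
    W[d==0]=np.nan
    return p,W
def line_fit(P):
    return cv2.fitLine(P.astype(np.float32),cv2.DIST_HUBER,0,.01,.01).ravel()
E
python3 - <<'E'
from h import *
np.set_printoptions(precision=4,suppress=True)
p,W=cloud("top"); np.save("top.npy",W)
hsv=cv2.cvtColor(p,cv2.COLOR_BGR2HSV); z=W[...,2]
print("table z",np.nanmedian(z[300:400,350:450]),"left",np.nanmedian(z[340:400,100:200]),"top",np.nanmedian(z[80:110,180:280]))
red=((hsv[...,0]<8)|(hsv[...,0]>172))&(hsv[...,1]>150)&(z>.16)&(z<.19)
red[:, 300:]=False
P=W[red]; print("top z",np.median(P[:,2]),len(P)); r=cv2.minAreaRect(P[:,:2].astype(np.float32)); print("chest",r,cv2.boxPoints(r))
for n,(u,v) in dict(h1=(177,249),h2=(212,217),hm=(193,234),fr=(183,220),button=(361,144)).items():
    print(n,W[v-1:v+2,u-1:u+2].reshape(-1,3)[[4]],np.nanmin(z[v-3:v+4,u-3:u+4]),np.nanmax(z[v-3:v+4,u-3:u+4]))
y=((hsv[...,0]>22)&(hsv[...,0]<36)&(hsv[...,1]>130)&(hsv[...,2]>120)).astype(np.uint8); y[:,:340]=0;y[:130]=0
n,l,s,c=cv2.connectedComponentsWithStats(y)
for i in range(1,n):
    if s[i,4]>80: print(c[i],s[i,4],np.nanmean(W[l==i],0))
Q=W[(y>0)]; Q=Q[~np.isnan(Q[:,0])]; m=Q.mean(0); n=np.linalg.svd(Q-m)[2]; print(m,n)
E
```

```text
table z -0.0007425812349033389 left -0.0006724115433476285 top -2.8128435883512104e-05
top z 0.1735936711690823 16995
chest ((0.6913690567016602, 0.33559590578079224), (0.2898622751235962, 0.308180570602417), 44.30119323730469) [[0.48   0.3447]
 [0.6953 0.1241]
 [0.9027 0.3265]
 [0.6875 0.5471]]
h1 [[0.5339 0.2457 0.1393]] -0.004011730733667784 0.14382528029146002
h2 [[0.5998 0.1731 0.1407]] -0.003110066309769177 0.1431101096262699
hm [[0.5644 0.2123 0.142 ]] -0.0033566047266206933 0.14403008471363876
fr [[0.5928 0.2309 0.1538]] 0.12008992093409432 0.16443298162691633
button [[ 0.7748 -0.1608  0.0706]] 0.05990954535313808 0.0705923939436709
[380.5203 169.6644] 444 [ 0.7195 -0.2096  0.0424]
[401.181  196.6645] 453 [ 0.6534 -0.2548  0.0425]
[422.0425 224.2378] 471 [ 0.5875 -0.2997  0.0423]
[443.4119 252.4098] 488 [ 0.5211 -0.3446  0.0421]
[ 0.6177 -0.279   0.0423] [[-0.8266 -0.5628 -0.0016]
 [ 0.5407 -0.795   0.275 ]
 [ 0.156  -0.2264 -0.9615]]
```

```bash
cat >> h.py <<'E'
def down(yaw):   # tool z down, tool y along heading yaw
    c,s=np.cos(yaw),np.sin(yaw)
    return R.from_matrix(np.array([[-s,c,0],[c,s,0],[0,0,-1]]).T).as_quat()
def best(pos,quats):   # candidate with least |joint 6|
    c=[(abs(j[5]),i) for i,q in enumerate(quats) if (j:=ctrl.inverse_kinematics(pos,q)) is not None]
    return quats[min(c)[1]]
def push(direction,limit,fmax,step=.002,vel=.04):
    """steps along direction until the outside force against it grows by fmax; returns distance, force"""
    d=np.array(direction); f0=np.array(ctrl.get_force())@d; p0=np.array(ctrl.get_tool_pos()); s=0;f=0
    while s<limit:
        s+=step; ctrl.servo_line(p0+d*s,vel=vel); f=f0-np.array(ctrl.get_force())@d
        if f>fmax: break
    return s,f
E
python3 - <<'E'
from h import *
np.set_printoptions(precision=4,suppress=True)
W=np.load("top.npy"); P=W.reshape(-1,3)
hm=np.array([.566,.2095]); ex=np.array([.7157,.698]); ey=np.array([-.698,.7157])
a=(P[:,:2]-hm)@ex; b=(P[:,:2]-hm)@ey
m=(abs(a)<.02)&(abs(b)<.075)&(P[:,2]>.13)&(P[:,2]<.15); L=line_fit(P[m][:,:2]); print(m.sum(),L,b[m].min(),b[m].max())
yaw=np.arctan2(-L[0],L[1])if L[1]>0 else np.arctan2(L[0],-L[1]); print("yaw",yaw, np.arctan2(.698,.7157))
a0=np.median(a[m]); b0=(b[m].min()+b[m].max())/2; h=hm+ex*a0+ey*b0; print("handle",h)
q=best([*h,.3],[down(yaw),down(yaw+np.pi)])
ctrl.servo_line([.212,.615,.34])
ctrl.move_ptp([*h,.3],q); ctrl.grip(.034,grip_force=60)
ctrl.servo_line([*h,.16],vel=.2); ctrl.servo_line([*h,.130],vel=.1)
print(ctrl.get_force(),ctrl.get_opening()); ctrl.grip(0.0,grip_force=60)
print(ctrl.get_opening(),ctrl.get_finger_force(),ctrl.get_force(),ctrl.get_time())
E
```

```text
380 [ 0.7172 -0.6968  0.5584  0.2151] -0.06143768365423563 0.06764571310704391
yaw 0.7998186 0.7728784808552712
handle [0.563  0.2109]
[-0.927   2.7125 20.9727] 0.03438082028359554
0.008788386798521773 58.593297600746155 [-1.8293 -0.1232 11.3191] 5.0917
```

```bash
python3 - <<'E'
from h import *
np.set_printoptions(precision=4,suppress=True)
print(ctrl.get_force(),ctrl.get_tool_pos())
p=np.array(ctrl.get_tool_pos()); d=-np.array([np.cos(.787),np.sin(.787),0])
ctrl.servo_line(p+d*.115,vel=.08); print(ctrl.get_force())
print(push(d,.04,15)); p2=np.array(ctrl.get_tool_pos()); print(ctrl.get_force(),p2,(p2-p)@d,np.cross(d,p2-p)[2],ctrl.get_opening())
ctrl.grip(.034); ctrl.sleep(.2); print(ctrl.get_force())
ctrl.servo_line(p2+[0,0,.2],vel=.3)
print(ctrl.get_time())
W0=cloud("wrist"); cv2.imwrite("pics/w1.png",W0[0]); np.save("w1.npy",W0[1])
p,W=cloud("top"); cv2.imwrite("pics/t1.png",p); np.save("t1.npy",W)
cv2.imwrite("pics/two1.png",cv2.resize(np.vstack([W0[0],p])[:,:],(420,600)) )
E
```

```text
[-1.8293 -0.1232 11.3191] [0.5636 0.2112 0.1309]
[-12.332   10.6968   9.6377]
(0.022000000000000006, np.float64(21.06659123549639))
[ 2.6823 25.4756 -5.9278] [0.4663 0.1165 0.131 ] 0.1357840332279731 -0.0020789887535874463 0.008501235717955502
[-0.0135 -0.6401  0.2155]
10.8083
```

View pics/t1.png

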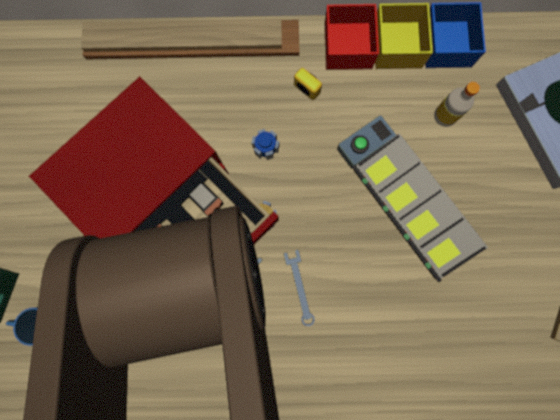

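View pics/w1.png

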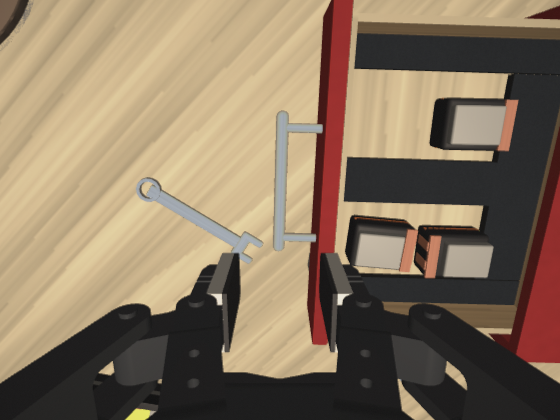

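```bash
cat >> h.py <<'E'
YAW=.772; EX=np.array([np.cos(YAW),np.sin(YAW)]); EY=np.array([-EX[1],EX[0]])
H=np.array([.4663,.1165])    # handle with the drawer out
def packs(p,W,zt=.142,tol=.006):
    """tops of packs lying in the open drawer -> [(centre xy, yaw of +x, rect size, height)]"""
    hsv=cv2.cvtColor(p,cv2.COLOR_BGR2HSV)
    a=(W[...,:2]-H)@EX; b=(W[...,:2]-H)@EY
    m=((a>.04)&(a<.25)&(abs(b)<.128)&(abs(W[...,2]-zt)<tol)).astype(np.uint8)
    m=cv2.morphologyEx(m,cv2.MORPH_OPEN,np.ones((3,3)))
    n,l,s,_=cv2.connectedComponentsWithStats(m,connectivity=4); out=[]
    for i in range(1,n):
        if s[i,4]<300: continue
        k=l==i; Q=W[k]; cop=k&(hsv[...,1]>90)&(hsv[...,0]<15)
        (cx,cy),(w,h),ang=cv2.minAreaRect(Q[:,:2].astype(np.float32))
        ang=np.radians(ang)+(0 if w>h else np.pi/2)
        t=np.nanmean(W[cop],0)[:2]-[cx,cy]
        if t@[np.cos(ang),np.sin(ang)]<0: ang+=np.pi
        ang=(ang+np.pi)%(2*np.pi)-np.pi
        out.append((np.array([cx,cy]),ang,(max(w,h),min(w,h)),np.median(Q[:,2]),np.linalg.norm(t)))
    return out
E
python3 - <<'E'
from h import *
np.set_printoptions(precision=4,suppress=True)
p=cv2.imread("pics/w1.png"); W=np.load("w1.npy")
for o in packs(p,W): print(*o,"chest",(o[0]-H)@EX,(o[0]-H)@EY,o[1]-YAW)
print(W[250,460],W[124,473],W[90,420])
# charger profile
T=np.load("top.npy").reshape(-1,3); by=np.array([.8267,.5628]); bx=np.array([.5628,-.8267]); o=np.array([.5211,-.3446])
a=(T[:,:2]-o)@bx; b=(T[:,:2]-o)@by
for i in range(2):
  c=80*i/1000
  m=(abs(b-c)<.02)&(a>-.1)&(a<.12)
  for x in np.arange(-.08,.11,.006):
    k=m&(abs(a-x)<.003)
    if k.any(): print(round(x,3),round(float(np.median(T[k,2])),4),round(float(T[k,2].max()),4),end=" | ")
  print()
E
```

```text
[0.5463 0.2758] 0.7728867657543104 (0.04478579759597778, 0.033988870680332184) 0.14173459718894088 0.02240136686475467 chest 0.16843245646984295 0.05828353118314768 0.000886765754310348
[0.5771 0.1397] 0.7035552283576783 (0.04393014684319496, 0.03430504351854324) 0.14167676329286033 nan chest 0.09556099661411772 -0.060660117888575546 -0.06844477164232177
[0.6437 0.1938] 0.7794836820905457 (0.04476546496152878, 0.03456133231520653) 0.14153261763388503 nan chest 0.18106039108606936 -0.06834686322400095 0.007483682090545729
[0.6285 0.1949 0.1429] [0.5429 0.2732 0.1415] [0.4991 0.2708 0.0971]
-0.08 -0.0009 0.0039 | -0.074 -0.001 0.0035 | -0.068 -0.0005 0.0073 | -0.062 -0.0007 0.0039 | -0.056 0.0004 0.0552 | -0.05 0.049 0.058 | -0.044 0.0055 0.0554 | -0.038 0.032 0.0361 | -0.032 0.0324 0.0371 | -0.026 0.035 0.0399 | -0.02 0.0361 0.0401 | -0.014 0.0381 0.0432 | -0.008 0.04 0.0434 | -0.002 0.0413 0.0457 | 0.004 0.0432 0.0506 | 0.01 0.0452 0.0494 | 0.016 0.0468 0.0521 | 0.022 0.0483 0.0532 | 0.028 0.05 0.0558 | 0.034 0.0509 0.0569 | 0.04 0.0536 0.0584 | 0.046 0.0548 0.0593 | 0.052 0.0565 0.0
[... 182 characters left out ...]
 -0.068 -0.0002 0.0038 | -0.062 -0.0006 0.003 | -0.056 0.0002 0.0538 | -0.05 0.05 0.0573 | -0.044 0.0044 0.0554 | -0.038 0.0318 0.0338 | -0.032 0.0324 0.0371 | -0.026 0.0351 0.039 | -0.02 0.0368 0.0429 | -0.014 0.0384 0.042 | -0.008 0.0398 0.0452 | -0.002 0.0419 0.046 | 0.004 0.0436 0.0481 | 0.01 0.0451 0.0497 | 0.016 0.0464 0.0532 | 0.022 0.0479 0.0523 | 0.028 0.0496 0.0546 | 0.034 0.0514 0.0552 | 0.04 0.0531 0.0589 | 0.046 0.0547 0.0592 | 0.052 0.0562 0.0607 | 0.058 0.0581 0.0616 | 0.064 0.0608 0.0645 | 0.07 0.0616 0.0663 | 0.076 0.0627 0.0689 | 0.082 0.0637 0.0687 | 0.088 0.0488 0.0507 | 0.106 0.0029 0.003 | h.py:41: RuntimeWarning: Mean of empty slice
  t=np.nanmean(W[cop],0)[:2]-[cx,cy]
```

```bash
python3 - <<'E'
from h import *
np.set_printoptions(precision=3,suppress=True,linewidth=200)
p=np.array(ctrl.get_tool_pos()); t=p.copy(); t[:2]+=EX*.125; t[2]=.32
ctrl.servo_line(t,vel=.3); ctrl.sleep(.3)
im,W=cloud("wrist"); cv2.imwrite("pics/w2.png",im); np.save("w2.npy",W)
print(ctrl.get_calibration("wrist")["position"],t)
P=W.reshape(-1,3); a=(P[:,:2]-H)@EX; b=(P[:,:2]-H)@EY
for o in packs(im,W):
    A,B=(o[0]-H)@EX,(o[0]-H)@EY; print(A,B,o[1]-YAW,o[2:])
    for nm,x,yy in (("x",a-A,b-B),("y",b-B,a-A)):
        k=(abs(yy)<.01)
        print(nm,[(i,round(float(np.median(P[k&(abs(x-i/1000)<.0015),2]))*1000) if False else int(1000*np.median(P[k&(abs(x-i/1000)<.0015),2])) if (k&(abs(x-i/1000)<.0015)).any() else None) for i in range(-42,43,3)])
E
```

```text
[0.505 0.251 0.452] [0.555 0.204 0.32 ]
0.1688164666417483 0.05845521366791172 -0.0010626681636274338 ((0.04420661926269531, 0.03399581462144852), np.float64(0.14196629891158774), np.float64(nan))
x [(-42, 97), (-39, 97), (-36, 97), (-33, 97), (-30, 96), (-27, 96), (-24, 114), (-21, 140), (-18, 142), (-15, 142), (-12, 142), (-9, 142), (-6, 142), (-3, 142), (0, 141), (3, 142), (6, 141), (9, 142), (12, 142), (15, 141), (18, 142), (21, 141), (24, 131), (27, 133), (30, 133), (33, 132), (36, 132), (39, None), (42, 106)]
y [(-42, 363), (-39, 106), (-36, 102), (-33, 97), (-30, 96), (-27, 96), (-24, 127), (-21, 130), (-18, 130), (-15, 141), (-12, 141), (-9, 142), (-6, 142), (-3, 142), (0, 142), (3, 142), (6, 142), (9, 141), (12, 142), (15, 141), (18, 131), (21, 130), (24, 98), (27, 97), (30, 96), (33, 97), (36, 97), (39, 97), (42, 96)]
0.09591651053703461 -0.060502410802782375 -0.06666964161772948 ((0.043938860297203064, 0.03411281108856201), np.float64(0.14177719144016543), np.float64(nan))
x [(-42, 140), (-39, 111), (-36, 97), (-33, 97), (-30, 96), (-27, 96), (-24, 127), (-21, 141), (-18, 
[... 751 characters left out ...]
33), (-30, 132), (-27, 133), (-24, 130), (-21, 140), (-18, 141), (-15, 142), (-12, 141), (-9, 141), (-6, 141), (-3, 141), (0, 141), (3, 141), (6, 142), (9, 141), (12, 141), (15, 141), (18, 141), (21, 141), (24, None), (27, None), (30, 106), (33, 106), (36, 106), (39, 106), (42, 167)]
y [(-42, None), (-39, None), (-36, None), (-33, None), (-30, None), (-27, None), (-24, None), (-21, None), (-18, None), (-15, None), (-12, None), (-9, None), (-6, None), (-3, 141), (0, 141), (3, 141), (6, 141), (9, 141), (12, 141), (15, 137), (18, 130), (21, 116), (24, 96), (27, 96), (30, 96), (33, 96), (36, 96), (39, 96), (42, 96)]h.py:41: RuntimeWarning: Mean of empty slice
  t=np.nanmean(W[cop],0)[:2]-[cx,cy]
```

View pics/w2.png

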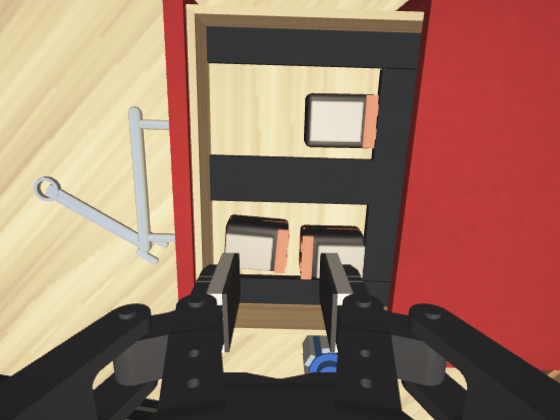

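```bash
python3 - <<'E'
from h import *
np.set_printoptions(precision=4,suppress=True,linewidth=200)
tp=np.array(ctrl.get_tool_pos()); off=R.from_quat(ctrl.get_orientation()).inv().apply(ctrl.get_calibration("wrist")["position"]-tp); print(off)
by=np.arctan2(.5628,.8267); C=np.array([.620,-.277,.43])
qs=[down(by),down(by+np.pi)]; pos=[C-R.from_quat(q).apply(off) for q in qs]
i=min((0,1),key=lambda i:np.linalg.norm(pos[i][:2])); print(pos)
ctrl.servo_line([*tp[:2],.33],vel=.3)
ctrl.move_ptp(pos[i],qs[i]); ctrl.grip(.058,grip_force=60); ctrl.sleep(.3)
im,W=cloud("wrist"); cv2.imwrite("pics/w3.png",im); np.save("w3.npy",W)
hsv=cv2.cvtColor(im,cv2.COLOR_BGR2HSV)
y=((hsv[...,0]>22)&(hsv[...,0]<36)&(hsv[...,1]>130)&(hsv[...,2]>120)).astype(np.uint8)
n,l,s,c=cv2.connectedComponentsWithStats(y)
for j in range(1,n):
    if s[j,4]>300: print(c[j],s[j,4],np.nanmean(W[l==j],0),cv2.minAreaRect(W[l==j][:,:2].astype(np.float32)))
print(ctrl.get_time())
E
```

```text
[ 0.0695 -0.0002 -0.1318]
[array([ 0.6593, -0.3343,  0.2982]), array([ 0.5807, -0.2197,  0.2982])]
[162.7191 102.104 ] 2471 [ 0.7184 -0.2115  0.0429] ((0.7176085114479065, -0.21064437925815582), (0.04280237480998039, 0.05653388798236847), 33.61420822143555)
[240.8829 102.0988] 2459 [ 0.6522 -0.2564  0.043 ] ((nan, nan), (0.0, 0.0), 0.0)
[319.0683 102.0666] 2461 [ 0.586  -0.3014  0.0432] ((0.5855324268341064, -0.3002527356147766), (0.04321081191301346, 0.0564328208565712), 33.824256896972656)
[397.1163 102.124 ] 2476 [ 0.5199 -0.3462  0.0433] ((0.519111692905426, -0.3452717065811157), (0.043632373213768005, 0.05615650862455368), 34.24840545654297)
15.1167
```

View pics/w3.png

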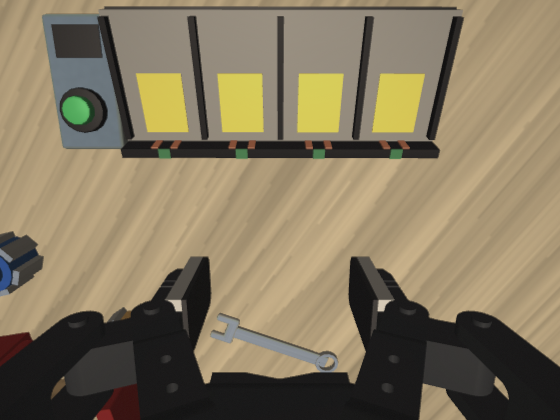

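```bash
python3 - <<'E'
from h import *
np.set_printoptions(precision=4,suppress=True,linewidth=200)
W=np.load("w3.npy"); ang=np.radians(34.2); by=np.array([np.cos(ang),np.sin(ang)]); bx=np.array([by[1],-by[0]]); o=np.array([.5199,-.3462])
for u in (319,241,410):
    print(u,[(v,round(float((W[v,u,:2]-o)@bx*1000),1),round(float(W[v,u,2]*1000),1)) for v in [12,100]+list(range(130,162,2))])
b=W[110,76]; g=cv2.imread("pics/w3.png"); h=cv2.cvtColor(g,cv2.COLOR_BGR2HSV); m=(h[...,0]>45)&(h[...,0]<75)&(h[...,1]>120)&(h[...,2]>80); m[:,110:]=0; print("button",np.nanmedian(W[m],0),m.sum(),np.argwhere(m).mean(0))
E
```

```text
319 [(12, 78.8, 64.8), (100, 2.5, 43.1), (130, -28.1, 35.0), (132, -30.2, 34.8), (134, -32.3, 34.0), (136, -34.6, 32.1), (138, -36.8, 31.2), (140, nan, nan), (142, -40.5, 37.0), (144, -42.2, 41.3), (146, -43.5, 48.5), (148, -45.3, 50.7), (150, -47.0, 54.3), (152, -49.2, 53.4), (154, -51.3, 52.8), (156, -53.2, 53.8), (158, -55.6, 52.0), (160, -65.2, 0.5)]
241 [(12, 78.9, 64.7), (100, 2.6, 44.2), (130, -28.0, 34.6), (132, -30.2, 33.0), (134, -32.4, 32.3), (136, -34.5, 32.5), (138, -36.8, 30.9), (140, -38.9, 31.2), (142, -40.6, 35.9), (144, -42.0, 42.4), (146, -43.6, 47.2), (148, -45.1, 52.3), (150, -46.8, 55.4), (152, -49.1, 53.3), (154, -51.1, 53.7), (156, -53.1, 53.9), (158, -55.4, 52.2), (160, -65.2, 0.0)]
410 [(12, 78.9, 64.5), (100, 2.4, 44.2), (130, -28.3, 33.6), (132, -30.3, 35.1), (134, -32.5, 32.9), (136, -34.6, 33.3), (138, -36.8, 32.4), (140, -39.0, 31.7), (142, -40.7, 35.9), (144, -42.4, 40.7), (146, -43.8, 47.1), (148, -45.1, 53.3), (150, -47.1, 54.3), (152, -49.1, 54.2), (154, -51.4, 52.5), (156, -53.5, 52.5), (158, -62.8, 1.5), (160, -65.5, -0.6)]
button [ 0.7797 -0.161   0.0667] 528 [110.4053  74.5492]
```

```bash
cat >> h.py <<'E'
sl=.28; ba=np.radians(34.2); by=np.array([np.cos(ba),np.sin(ba),0]); bxh=np.array([by[1],-by[0],0])
BX=bxh*np.cos(sl)+[0,0,np.sin(sl)]; BY=by; BZ=np.cross(BX,BY)
bay=lambda i: np.array([.5205,-.3454,0])+by*.08*i-bxh*.0393+[0,0,.0315]
def quat(x,z): return R.from_matrix(np.array([x,np.cross(z,x),z]).T).as_quat()
TZ=.024
def transfer(c,psi,i,drawer_z=.097):
    px=np.array([np.cos(psi),np.sin(psi),0]); up=np.array([*c,.30]); b=bay(i)
    over=b+BX*.036+BZ*(TZ+.10); opts=[]
    for s in (1,-1):
        g,q=quat(-s*px,np.array([0,0,-1.])),quat(s*BX,-BZ)
        j,k=ctrl.inverse_kinematics(up,g),ctrl.inverse_kinematics(over,q)
        if j is not None and k is not None: opts.append((max(abs(j[5]),abs(k[5])),g,q))
    _,g,q=min(opts,key=lambda o:o[0])
    ctrl.move_ptp(up,g); ctrl.grip(.062,grip_force=60)
    ctrl.servo_line([*c,drawer_z+.07],vel=.3); ctrl.servo_line([*c,drawer_z+TZ],vel=.08)
    ctrl.sleep(.1); print("down force",ctrl.get_force()); ctrl.grip(0.0,grip_force=60); o=ctrl.get_opening()
    print("grip",o,ctrl.get_finger_force())
    if o<.04: return False
    ctrl.servo_line(up,vel=.25); print("held",ctrl.get_opening(),ctrl.get_force())
    ctrl.move_ptp(over,q); ctrl.servo_line(b+BX*.036+BZ*(TZ+.004),vel=.12); ctrl.sleep(.3)
    print("ledge",push(-BX,.014,6,.001)); print("deck",push(-BZ,.012,6,.001)); print("ledge",push(-BX,.004,6,.0005))
    t=np.array(ctrl.get_tool_pos())-b; print("tcp in bay",t@BX,t@BY,t@BZ,ctrl.get_force())
    ctrl.grip(.060); ctrl.sleep(.1); ctrl.servo_line(np.array(ctrl.get_tool_pos())+BZ*.10,vel=.2)
    print("t",ctrl.get_time()); return True
E
sed -i 's/vel=vel); f=f0/vel=vel); ctrl.sleep(.06); f=f0/' h.py
python3 - <<'E'
from h import *
np.set_printoptions(precision=4,suppress=True,linewidth=200)
c=H+EX*(.1688+.0065)+EY*.0584
print(c); transfer(c,YAW,0)
im,W=cloud("wrist"); cv2.imwrite("pics/w4.png",im); np.save("w4.npy",W)
E
```

```text
[0.5512 0.2806]
down force [-0.104   0.7492  0.1894]
grip 0.04516468557939949 62.21367359161377
held 0.04487538465200399 [ 0.2969 -0.5853 -5.4673]
ledge (0.007, np.float64(9.346575315682248))
deck (0.005, np.float64(11.572514398657741))
ledge (0.0015, np.float64(7.876565049046571))
tcp in bay 0.030782762564973618 0.0004044088392647102 0.024095755567944493 [  1.7809 -11.8794   1.0781]
t 28.8333
```

View pics/w4.png

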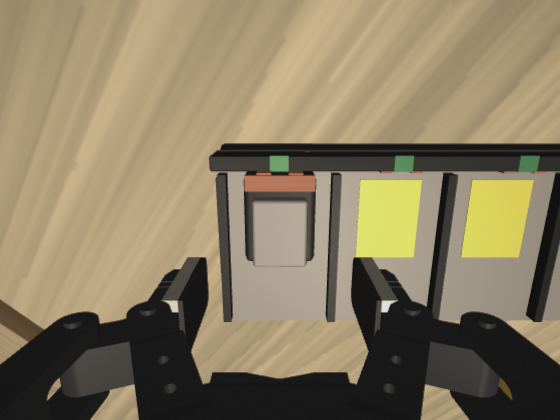

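```bash
cat >> h.py <<'E'
def look(a,b,name):
    q=down(YAW); cam=np.array([*(H+EX*a+EY*b),.44])
    pos=cam-R.from_quat(q).apply([.0695,0,-.1318]); ctrl.move_ptp(pos,q); ctrl.sleep(.3)
    im,W=cloud("wrist"); cv2.imwrite(f"pics/{name}.png",im); np.save(name+".npy",W)
    hsv=cv2.cvtColor(im,cv2.COLOR_BGR2HSV); cop=(hsv[...,1]>80)&((hsv[...,0]<14)|(hsv[...,0]>174))&(abs(W[...,2]-.132)<.005)
    out=[]
    for o in packs(im,W):
        u=np.array([np.cos(o[1]),np.sin(o[1])]); d=W[...,:2]-o[0]
        n=[int((cop&(np.hypot(*np.moveaxis(d-s*u*.028,-1,0))<.015)).sum()) for s in (1,-1)]
        psi=o[1] if n[0]>n[1] else o[1]+np.pi; u=np.array([np.cos(psi),np.sin(psi)])
        c=o[0]+u*.0065; out.append((c,psi)); print("pack",(c-H)@EX,(c-H)@EY,psi-YAW,"copper",n,"lid",o[2],o[3])
    return out
E
sed -i 's/^        t=np.nanmean.*$//; s/^        if t@.*$//; s/,np.linalg.norm(t)))/))/' h.py
python3 - <<'E'
from h import *
np.set_printoptions(precision=4,suppress=True,linewidth=200)
r=look(.13,-.06,"w5")
if len(r)==2:
    c,psi=min(r,key=lambda o:(o[0]-H)@EX); transfer(c,psi,1)
    r=look(.13,-.06,"w6")
    if len(r)==1: transfer(*r[0],2)
    im,W=cloud("wrist"); cv2.imwrite("pics/w7.png",im); np.save("w7.npy",W)
E
```

```text
pack 0.05570152946320258 -0.08304701437836433 4.708872009539473 copper [0, 0] lid (0.10230748355388641, 0.0008394345641136169) 0.14214113638652792
pack 0.1028983401763256 -0.06131109923094429 -0.06473618666633185 copper [491, 0] lid (0.04382217302918434, 0.03395729511976242) 0.1420451367829751
pack 0.17530938856406228 -0.06849499928586197 3.1471047309463263 copper [0, 499] lid (0.04395068436861038, 0.033492814749479294) 0.14198790697840333
```

A spurious sliver (drawer wall) was detected; filter by lid size.

```bash
sed -i 's/^        u=np.array(\[np.cos(o\[1\]),np.sin(o\[1\])\]); d=/        if o[2][1]<.025: continue\n&/' h.py
python3 - <<'E'
from h import *
np.set_printoptions(precision=4,suppress=True,linewidth=200)
r=look(.13,-.06,"w5")
if len(r)==2:
    c,psi=min(r,key=lambda o:(o[0]-H)@EX); ok=transfer(c,psi,1)
    r=look(.13,-.06,"w6")
    if ok and len(r)==1: transfer(*r[0],2)
    im,W=cloud("wrist"); cv2.imwrite("pics/w7.png",im); np.save("w7.npy",W)
E
```

```text
pack 0.10271371140804413 -0.06138511561397675 -0.06937474749497752 copper [485, 0] lid (0.04418601840734482, 0.03399442136287689) 0.1420883519975876
pack 0.17535697189854793 -0.0687188179708522 3.141499509221009 copper [0, 498] lid (0.0441998615860939, 0.033545561134815216) 0.1419172254029943
down force [-0.511   0.1344 -0.289 ]
grip 0.04540180680667709 61.71072721481323
held 0.04517509893674341 [-0.4097 -0.2196 -4.2714]
ledge (0.007, np.float64(11.74914544903285))
deck (0.005, np.float64(9.92487388737467))
ledge (0.001, np.float64(6.867549811718713))
tcp in bay 0.03073643143488889 0.00047687320770088394 0.02404690796672706 [ 3.4241 -9.0102  1.0195]
t 44.2
pack 0.17104946756472933 -0.08056233953715454 3.141483929728632 copper [0, 468] lid (0.04429715871810913, 0.033428262919187546) 0.1418875812267087
down force [-0.1705  0.1371  0.2606]
grip 0.04501336427242662 62.23755955696106
held 0.04506393759541636 [-0.0765 -0.4291 -4.0128]
ledge (0.007, np.float64(7.085498858400316))
deck (0.005, np.float64(9.23135350665748))
ledge (0.001, np.float64(7.853987315638412))
tcp in bay 0.030359527775590346 0.00046380410829979687 0.024026566295616933 [ 4.036  -9.1715 -0.3984]
t 58.425
```

View pics/w7.png

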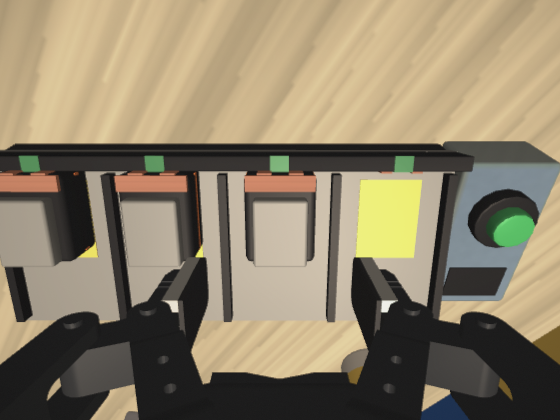

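```bash
python3 - <<'E'
from h import *
np.set_printoptions(precision=4,suppress=True,linewidth=200)
look(.10,0,"w8")
q=best([*H,.3],[down(YAW),down(YAW+np.pi)])
ctrl.move_ptp([*H,.30],q); ctrl.grip(.026)
ctrl.servo_line([*H,.17],vel=.25); ctrl.servo_line([*H,.131],vel=.08); ctrl.sleep(.1); print(ctrl.get_force())
ctrl.grip(0.,grip_force=60); print(ctrl.get_opening())
e=np.array([*EX,0]); p=np.array(ctrl.get_tool_pos())
ctrl.servo_line(p+e*.160,vel=.08); print(push(e,.03,18)); p2=np.array(ctrl.get_tool_pos()); print(p2,(p2-p)@e,ctrl.get_force())
ctrl.grip(.026); ctrl.sleep(.1); ctrl.servo_line(p2+[0,0,.18],vel=.25)
t=p2.copy();t[:2]-=EX*.1;t[2]+=.18;ctrl.servo_line(t,vel=.3)
im,W=cloud("wrist"); cv2.imwrite("pics/w9.png",np.hstack([cv2.resize(cv2.imread("pics/w8.png"),(400,300)),cv2.resize(im,(400,300))])); print(ctrl.get_time())
E
```

```text
[-0.8803 -0.1688  0.1219]
0.009048459537937106
(0.018000000000000002, np.float64(30.724684266726953))
[0.5913 0.2376 0.1315] 0.17367711885466772 [-14.4308 -27.4615  23.5321]
69.6833
```

View pics/w9.png

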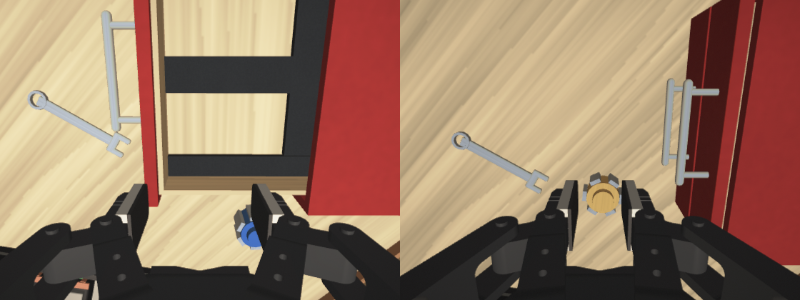

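```bash
python3 - <<'E'
from h import *
np.set_printoptions(precision=4,suppress=True,linewidth=200)
im,W=cloud("wrist"); P=W.reshape(-1,3); Hs=np.array([.5913,.2376]); a=(P[:,:2]-Hs)@EX; b=(P[:,:2]-Hs)@EY
m=(abs(a)<.015)&(abs(b)<.05)&(abs(P[:,2]-.139)<.01); print("handle off",np.median(a[m]),m.sum(),np.median(P[m,2]))
k=(abs(b)<.04)
for x in range(20,60,2):
    s=k&(abs(a-x/1000)<.001); print(x,s.sum(),np.round(np.percentile(P[s,2],[5,50,95]),3) if s.any() else "",end=" | ")
cv2.imwrite("pics/w10.png",cv2.resize(im[0:320,400:],(480,600),interpolation=cv2.INTER_CUBIC))
E
```

```text
handle off -0.002117239765709459 1624 0.1402928144417608
20 0  | 22 80 [-0.001 -0.     0.001] | 24 97 [-0.002 -0.     0.001] | 26 110 [-0.002 -0.     0.001] | 28 105 [-0.001 -0.     0.001] | 30 110 [-0.001 -0.     0.001] | 32 102 [-0.002 -0.     0.001] | 34 4150 [0.056 0.12  0.159] | 36 406 [0.085 0.161 0.162] | 38 247 [0.16  0.161 0.162] | 40 238 [0.16  0.161 0.163] | 42 254 [0.16  0.161 0.162] | 44 241 [0.16  0.161 0.162] | 46 243 [0.16  0.161 0.162] | 48 405 [0.16  0.165 0.174] | 50 837 [0.162 0.17  0.174] | 52 263 [0.173 0.174 0.175] | 54 397 [0.151 0.173 0.175] | 56 260 [0.173 0.174 0.175] | 58 275 [0.173 0.174 0.175] |
```

View pics/w10.png

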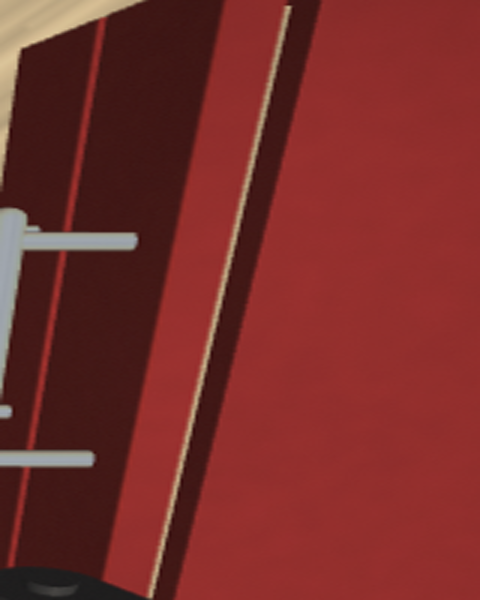

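```bash
python3 - <<'E'
from h import *
im,W=cloud("wrist"); P=W.reshape(-1,3); Hs=np.array([.5913,.2376]); a=(P[:,:2]-Hs)@EX; b=(P[:,:2]-Hs)@EY
for lo,hi in ((.02,.04),(.04,.06),(.06,.075),(.09,.11),(.11,.13),(.14,.155)):
    m=(abs(a-.035)<.008)&(abs(b)<.1)&(P[:,2]>lo)&(P[:,2]<hi); print(lo,hi,m.sum(),round(float(np.median(a[m]))*1000,2))
E
```

```text
0.02 0.04 208 34.34
0.04 0.06 593 34.2
0.06 0.075 917 34.11
0.09 0.11 1443 34.19
0.11 0.13 1833 34.18
0.14 0.155 1970 34.18
```

```bash
python3 - <<'E'
from h import *
np.set_printoptions(precision=4,suppress=True,linewidth=200)
for n in ("w3","w7"):
    g=cv2.imread(f"pics/{n}.png"); W=np.load(n+".npy"); h=cv2.cvtColor(g,cv2.COLOR_BGR2HSV)
    m=(h[...,0]>45)&(h[...,0]<75)&(h[...,1]>120)&(h[...,2]>80)
    if n=="w3": m[:,110:]=0
    else: m[:,:460]=0
    Q=W[m]; Q=Q[~np.isnan(Q[:,0])]; zt=np.percentile(Q[:,2],90); T=Q[Q[:,2]>zt-.004]; r=cv2.minAreaRect(T[:,:2].astype(np.float32)); print(n,zt,len(T),r)
c=np.array(r[0]); z=zt
w=np.array(ctrl.get_tool_pos()); ctrl.servo_line([w[0],w[1],.33],vel=.3)
yaw=ba; q=best([*c,.25],[down(yaw+k*np.pi/2) for k in range(4)])
ctrl.move_ptp([*c,.25],q); ctrl.grip(0.); ctrl.sleep(.3)
im,W=cloud("wrist"); cv2.imwrite("pics/w11.png",im); np.save("w11.npy",W)
p,W=cloud("top"); cv2.imwrite("pics/t2.png",cv2.resize(p[80:300,200:500],(600,440)))
E
```

```text
w3 0.06777501293334809 522 ((0.7786234617233276, -0.16199719905853271), (0.02560410276055336, 0.026406405493617058), 4.060732841491699)
w7 0.06727156638970194 1068 ((0.7778976559638977, -0.1613020896911621), (0.025949211791157722, 0.026998205110430717), 34.98455810546875)
```

View pics/w11.png

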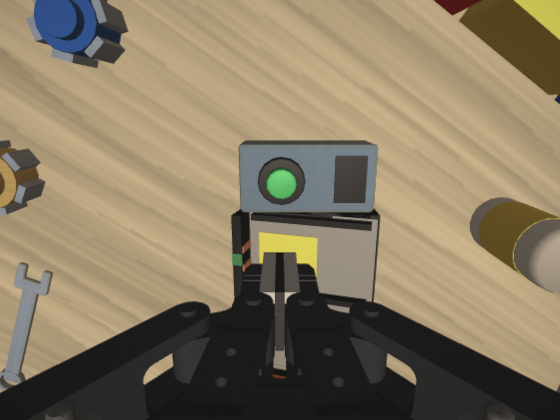

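```bash
python3 - <<'E'
from h import *
q=down(ba+np.pi); ctrl.move_ptp([.5807,-.2197,.2982],q); ctrl.sleep(.3)
im,W=cloud("wrist"); cv2.imwrite("pics/w12.png",im)
for i in range(4):
    d=W-bay(i); x,y,z=d@BX,d@BY,d@BZ
    m=(abs(z-.045)<.005)&(abs(y)<.035)&(x>0)&(x<.12)
    if m.sum()>200: print(i,m.sum(),"lid x",np.percentile(x[m],[1,99]).round(4),"y",np.percentile(y[m],[1,99]).round(4),"z",np.median(z[m]).round(4), cv2.minAreaRect(np.stack([x[m],y[m]],-1).astype(np.float32))[2])
E
```

```text
0 1747 lid x [0.0149 0.0581] y [-0.0166  0.0164] z 0.0446 89.36085510253906
1 1720 lid x [0.0148 0.0585] y [-0.017   0.0164] z 0.0445 0.04737032204866409
2 1692 lid x [0.0161 0.0585] y [-0.0173  0.0158] z 0.0444 89.92056274414062
```

View pics/w12.png

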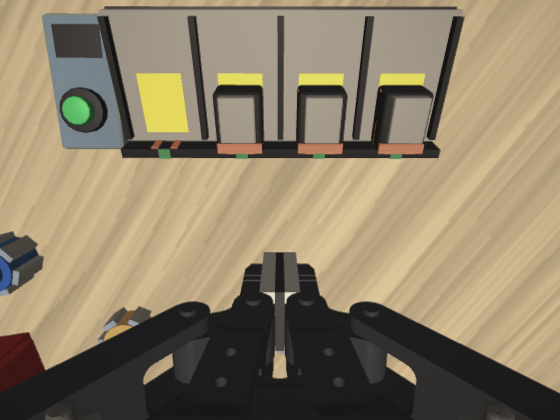

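```bash
python3 - <<'E'
from h import *
c=[.778,-.1614]; q=best([*c,.2],[down(ba+k*np.pi/2) for k in range(4)])
ctrl.move_ptp([*c,.2],q); ctrl.servo_line([*c,.085],vel=.2); ctrl.sleep(.3)
z=lambda: ctrl.get_tool_pos()[2]
print(push([0,0,-1],.02,2.5,.0005),z()); print(push([0,0,-1],.010,14,.0005),z())
ctrl.sleep(.3); print(ctrl.get_force())
ctrl.servo_line([*c,.2],vel=.15); ctrl.sleep(.3)
im,W=cloud("top"); cv2.imwrite("pics/t3.png",im); print(ctrl.get_time(),ctrl.get_force())
E
```

```text
(0.010500000000000006, np.float64(3.8526693457498604)) 0.07572283564153948
(0.005500000000000001, np.float64(16.70827835593355)) 0.0718232942716545
[-7.01220083  1.51547893 20.90884481]
87.9083 [-0.12279752 -0.45540267  0.18391299]
```

```bash
python3 -c "
from bench import ctrl
print(ctrl.finish_job())"
```

```text
the job is handed in; nothing more can be done
None
```

I've handed the job in at about 88 s. There were three packs, and all three sit flat and centred in bays 0 to 2 with their terminals against the ledge. After that I pushed the drawer fully shut and pressed the start button down to its stop. The cutter heads and wrench were left alone. Judging returned no verdict.

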